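# Pull down a parts-locker hatch with a hook pole

### The arm

A 6-joint arm with a two-finger parallel gripper is mounted at the origin on a cart in front of the work surface, level with it; the furniture and walls round the work are solid. World frame = base frame: x ahead of the robot, y to its left, z up, the work surface at z = 0. Lengths are in m, angles in rad, forces in N, time in s.
With the tool pointing down it reaches from about 0.3 to 0.775 m from the base axis. Payload 14.6 kg.
Tool frame: the origin (TCP) lies midway between the tips of the shut fingers; the grasp point (between the pads) lies 19 mm behind it; z points along the fingers, y is the line along which they close (so a half turn about z gives the same grasp; the last joint's range is limited). The gripper opens to 94 mm and grips with 3 to 60 N. Pads are 16 mm wide; open, the fingers measure 119 mm over their backs; the gripper's body (75 mm by 177 mm) begins 78 mm behind the grasp point.
Start: joints at [-1.387, 0.3, 1.521, -0, 1.321, -0.067], TCP at [0.136, -0.533, 0.205] pointing down, gripper open.
Joint ranges: [-3.03, 3.03], [-0.79, 2.21], [0.23, 2.52], [-1.04, 4.18], [0, 3.07], [-2.55, 2.55]. Speed limits (rad/s): [2.22, 2.22, 2.57, 3.14, 3.14, 3.14].

### API

Orientations are given as [roll, pitch, yaw] about the fixed x, y, z axes, in that order (R = Rz(yaw) Ry(pitch) Rx(roll)).
In Python, from station import telemetry, optics, ctrl gives the robot as it stands.
- The arm moves only by the tool carry_out, never from a script. Its argument "plan" is a list that holds one entry, the list of rows, each a list of 7 numbers: the shift along the tool's x, y, z in mm, then the turn, a rotation vector about the tool's x, y, z in rad, then the finger opening in mm, from 0 to 94. A call has 1 to 20 rows; each row shifts and turns the commanded pose from where the row before left it, along the tool's axes as they then stand; what a row does not reach is not made up. A row lasts 1/12 s, in which the tool goes at most 41.7 mm and 7.16 degrees, less where a joint would pass 70% of its speed; a pose out of reach is approached as far as the arm can. A call with a gripper value outside its range is refused whole. The fingers move at their own pace and stop on an object; "squeeze" is the grip in N (left out, the last holds). Time passes only in rows, so rows that do not move let the fingers close. It gives the time, the measured TCP pose, the force, the opening and the grip force at its end, in the units of the state.
- telemetry.get_obs(): the state, without advancing time (a new reading comes with each control period).
- optics.camera(name): name is "scene" or "top" or "wrist"; returns a dict with "pixels" (400x640x3 uint8, red, green, blue), "intrinsics" (3x3 intrinsics, pixels), "origin" and "rotation" of the camera in the world. Camera axes: x right, y down, z forward; pixel columns grow to the right and rows downward; lengths in m; the calibration is good to about 2 mm. The wrist camera is an equidistant fisheye: a pixel r from the principal point sees the ray r / f radians off the axis. A picture is of the moment at which its call begins. There is no depth.
- ctrl.hand_in(): hands the job in; it is judged then, once.
The state is a dict: "time_s": time; "qpos": joint angles; "joint_vel": joint speeds; "tau": joint torques, N m; "ee_pos": TCP position; "eef_rot": TCP orientation; "force": force on the tool from outside, world axes, zero at the start; "moment": the same for the moment, N m; "grip_width": finger opening in m; "grip_force": force on a finger pad.
Only numpy, scipy, OpenCV 4.12 (cv2) and the standard library are available. Lean on these libraries where they do the work, as an engineer would, in place of code of your own. Each camera call takes 0.05 s, during which the arm holds its last target. There are 200 camera calls.

### The job

Take the red-handled hook pole from its wooden rest, feel out the steel eye on the yellow hatch of the blue locker, slip the prong through it and swing the hatch gently down as far as it goes, touching the hatch only with the pole and never loading hatch or eye with more than 15 N. Then unhook the pole and lay it back in its rest as it lay before, leaving the hatch fully down and the other loose things where they are.

Things in the scene. Friction and masses are not known exactly. Their poses are not given: they have to be found in the camera images.
- pole_grip (a point): Grip centre of the hook pole (100 g): red handle 16 mm wide (y), 24 high (z), from x -70 to +40 mm. x runs to the hook, z up, y to the side where the prong points. An 8 mm steel shaft goes on to x 100 mm (y 0, z 0), where the prong branches off. Grip here firmly: the prong is loaded 100 mm ahead and the pole tilts in a weak grip.
- pole_prong (a point): Middle of the pole's prong: a steel pin, 5 mm thick, 30 mm long, round tip, pointing to the pole's +y and leaning 5 mm back toward the handle (root at x 100, y 0; tip at x 95, y 30 mm from pole_grip; same height). Axes as pole_grip.
- rest_seat (a point): Where pole_grip is when the pole lies in the rest, 44 mm above the worktop, axes alike. Fixed wooden rest 165x60 mm; forks 56 mm behind this point (23 mm gap for the handle, floor 32 mm high) and 60 mm ahead (16 mm gap for the shaft, floor 40 mm high); flared cheeks end 13 mm above the floors. Between the forks the handle is free: 24 mm of air under it.
- locker: Blue parts locker, fixed, 90 mm deep (x), 200 wide (y), 311 high; origin at the centre of its underside, x from front to back, y to the left seen from the front. Its roof overhangs the front by 12 mm. The yellow hatch closes the upper front.
- hatch_hinge (a point): Middle of the hinge line (along y) at the hatch's lower edge, 170 mm above the worktop. Turns with the hatch; closed: x into the locker, y left seen from the front, z up along the hatch. Hatch 180 mm wide, 122 high (z), 8 thick, its outer face at x -8 mm.
- hatch_slot (a point): Point of the hatch 88 mm up (z) and 31 mm outward (-x) from hatch_hinge, axes alike: the centre of the eye's hole IF it sat mid-slot. Steel eye: ring with its hole along y, hole 12 mm, wire 5 mm, 22 mm over all, on a 6 mm stem behind it. It is clamped fast anywhere up to 20 mm above or below this point (along z); where is not reported: feel or look for it.
- hatch (a joint): Hatch angle in rad: 0 closed (upright), 1.35 fully down on its stop, outward and down toward the front. The hinge is stiff (0.3 N m friction, some 3 to 5 N at the eye); the hatch stays wherever it is left.
- relay_clear: Clear relay, 28x21x36 mm, a loose bystander; origin under its centre.
- pcb_supply: Green circuit board, 52x69x16 mm, a loose bystander; origin under its centre.
- flux_pot: Yellowed flux pot, 38 mm round and high, a loose bystander; origin under its centre.
- tape_blue: Roll of blue tape, 68 mm round, 19 mm high, a loose bystander; origin under its centre.

How it is judged:
By the outcome, as a careful person would: the job done as asked, in the order asked, and still so for the second after the job is handed in, with the robot touching nothing.
It also fails if it takes over 67 s, if anything falls off the work surface, if the arm or the gripper's body presses on something with over 40 N, if the wrist force passes 120 N, or if a joint passes its speed limit or range.

## Working session

There is one attempt and no reset: what is moved stays moved. The work goes in short steps, Python scripts to look and compute and a tool call to move; the robot and the scene stay as the last step left them, time stands still between calls to the robot, and variables do not carry over. Pictures are saved under pics/ and viewed, at most 10 in all, crops included, and the job is handed in when it is done.

Besides the shell and the picture viewer there is one more tool, called as name([rows], argument=value, ...), one row to a line, values as JSON. carry_out: Moves the arm, as the interface text tells. Its arguments: {"type":"object","properties":{"plan":{"type":"array","items":{"type":"array","items":{"type":"array","items":{"type":"number"}}}},"squeeze":{"type":"number"}},"required":["plan"]}

```bash
ls; mkdir -p pics; cat > h.py <<'E'
import numpy as np, cv2
from station import telemetry, optics, ctrl
from scipy.spatial.transform import Rotation as R
def snap(n,f):
    c=optics.camera(n); cv2.imwrite(f'pics/{f}.png',cv2.cvtColor(c['pixels'],cv2.COLOR_RGB2BGR)); np.savez(f'pics/{f}.npz',**c); return c
def ray(c,u,v,fish=False):
    K=c['intrinsics'];x=(u-K[0,2])/K[0,0];y=(v-K[1,2])/K[1,1]
    if fish:
        r=np.hypot(x,y); d=np.array([x/r*np.sin(r),y/r*np.sin(r),np.cos(r)]) if r>0 else np.array([0,0,1.])
    else: d=np.array([x,y,1.])
    d=np.asarray(c['rotation'])@d; return np.asarray(c['origin']),d/np.linalg.norm(d)
def onplane(c,u,v,z,fish=False):
    o,d=ray(c,u,v,fish); return o+d*(z-o[2])/d[2]
def proj(c,p,fish=False):
    q=np.asarray(c['rotation']).T@(np.asarray(p)-c['origin']);K=c['intrinsics']
    if fish:
        t=np.arctan2(np.hypot(q[0],q[1]),q[2]);s=t/np.hypot(q[0],q[1])
        return np.array([K[0,2]+K[0,0]*q[0]*s,K[1,2]+K[1,1]*q[1]*s])
    return np.array([K[0,2]+K[0,0]*q[0]/q[2],K[1,2]+K[1,1]*q[1]/q[2]])
def tri(*rs):
    A=0;b=0
    for o,d in rs:
        P=np.eye(3)-np.outer(d,d);A=A+P;b=b+P@o
    return np.linalg.solve(A,b)
E
python3 - <<'E'
from h import *
for n in ['scene','top','wrist']:
    c=snap(n,n+'0'); print(n,c['intrinsics'].tolist(),np.round(c['origin'],3),np.round(c['rotation'],3).tolist())
s=telemetry.get_obs(); print(s)
E
```

```text
pics
scene [[485.1733570677145, 0.0, 323.33648063612486], [0.0, 485.1733570677145, 199.34839814369838], [0.0, 0.0, 1.0]] [-0.117  0.366  1.186] [-2.464, -0.001, -2.259]
top [[364.19643992014085, 0.0, 326.33734497783234], [0.0, 364.19643992014085, 201.42470591361138], [0.0, 0.0, 1.0]] [ 0.39  -0.158  1.063] [-3.011, -0.013, -1.58]
wrist [[309.70691628693146, 0.0, 318.6054952209818], [0.0, 309.70691628693146, 197.24070261472525], [0.0, 0.0, 1.0]] [ 0.202 -0.515  0.384] [2.903, -0.0, -1.319]
{'time_s': 0.15, 'qpos': array([-1.38657868e+00,  3.00345590e-01,  1.52136786e+00, -4.30905128e-05,
        1.32070140e+00, -6.65849415e-02]), 'joint_vel': array([-5.67633168e-04, -2.86275416e-03, -1.57507677e-03, -8.66285678e-04,
       -8.18579330e-05, -4.06582843e-04]), 'tau': array([ 8.22882757e-04, -5.31960511e+01, -3.52820957e+01,  7.08328234e-02,
        2.35733326e-02, -6.35002493e-05]), 'ee_pos': array([ 0.13646236, -0.53262387,  0.20504538]), 'eef_rot': array([-3.14076950e+00, -1.30571902e-05,  2.50813264e-01]), 'force': array([0.35542161, 0.76248804, 0.78275605]), 'moment': array([-0.04647235,  0.09669502,  0.01243444]), 'grip_force': 0.0, 'grip_width': 0.0941237384760652}
```

View pics/scene0.png

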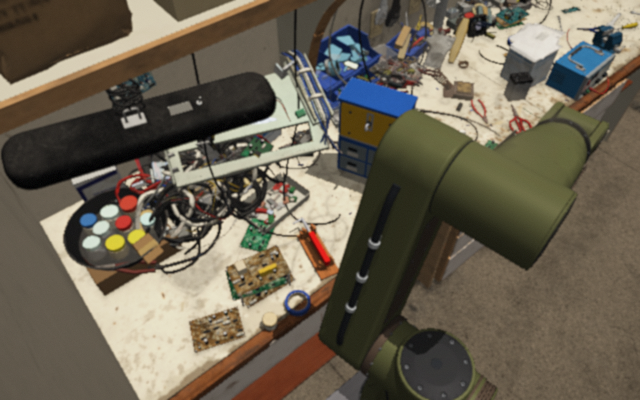

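View pics/top0.png

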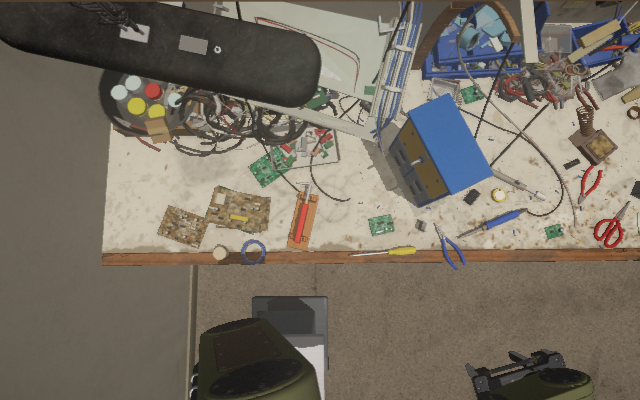

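```bash
sed -i "s/np.savez(f'pics/c['rotation']=0;&/; s/c=optics.camera(n);/c=optics.camera(n); c['rotation']=R.from_euler('xyz',c['rotation']).as_matrix();/" h.py
sed -i "s/c\['rotation'\]=0;//" h.py
python3 - <<'E'
from h import *
for n in ['scene','top','wrist']: snap(n,n+'1')
t=cv2.imread('pics/top1.png'); s=cv2.imread('pics/scene1.png')
a=cv2.resize(t[90:240,270:370],None,fx=4,fy=4,interpolation=cv2.INTER_CUBIC)
b=cv2.resize(s[75:185,330:430],None,fx=4,fy=4,interpolation=cv2.INTER_CUBIC)
b=cv2.copyMakeBorder(b,0,160,0,0,cv2.BORDER_CONSTANT)
cv2.imwrite('pics/m1.png',np.hstack([a,b]))
c=np.load('pics/top1.npz')
for n,u,v,z in [('hand',302,215,.04),('locker roof c',440,150,.311),('tape',253,250,.01),('flux',220,252,.038),('pcb',381,224,.01),('relay',421,226,.03)]: print(n,onplane(c,u,v,z).round(3))
E
```

```text
hand [ 0.487 -0.103  0.04 ]
locker roof c [ 0.598 -0.412  0.311]
tape [0.39  0.038 0.01 ]
flux [0.385 0.124 0.038]
pcb [ 0.462 -0.331  0.01 ]
relay [ 0.454 -0.441  0.03 ]
```

View pics/m1.png

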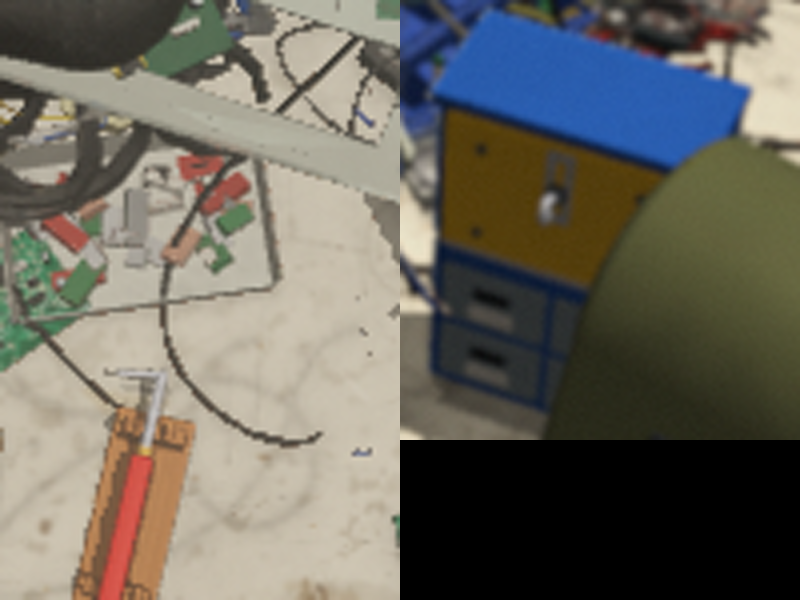

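View pics/wrist1.png

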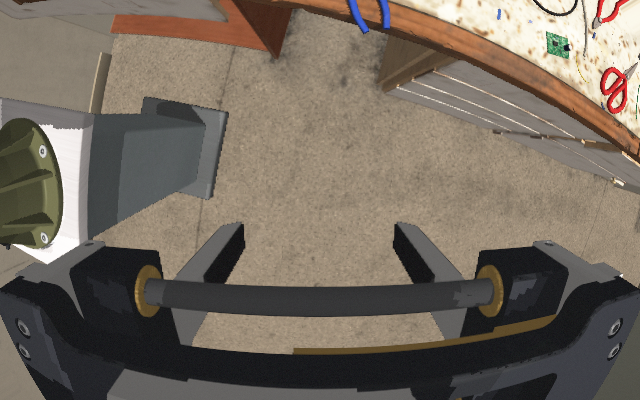

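```bash
python3 - <<'E'
from h import *
T=np.load('pics/top1.npz'); S=np.load('pics/scene1.npz')
im=T['pixels'].astype(int)
hsv=cv2.cvtColor(T['pixels'],cv2.COLOR_RGB2HSV)
def blob(m,box):
    k=np.zeros(m.shape,np.uint8); a,b,c,d=box; k[b:d,a:c]=m[b:d,a:c]
    n,l,s,_=cv2.connectedComponentsWithStats(k); i=1+np.argmax(s[1:,4]); return (l==i).astype(np.uint8)
m=blob(((hsv[...,0]>100)&(hsv[...,0]<125)&(hsv[...,1]>150)&(hsv[...,2]>110)).astype(np.uint8),(380,80,510,215))
ct=max(cv2.findContours(m,0,1)[0],key=cv2.contourArea)
q=cv2.approxPolyDP(cv2.convexHull(ct),5,True)[:,0]; print('roof px',q.tolist(),m.sum())
P=np.array([onplane(T,u,v,.311)[:2] for u,v in q]);print(P.round(4).tolist())
Pc=np.array([onplane(T,u,v,.311)[:2] for u,v in ct[:,0]],np.float32); print('rect',cv2.minAreaRect(Pc))
r=blob(((hsv[...,1]>170)&((hsv[...,0]<6)|(hsv[...,0]>174))&(hsv[...,2]>120)).astype(np.uint8),(285,190,325,250))
ys,xs=np.nonzero(r); W=np.array([onplane(T,u,v,.056)[:2] for u,v in zip(xs,ys)],np.float32)
c=W.mean(0); d=np.linalg.svd(W-c)[2][0]; d*=np.sign(d[0]); t=(W-c)@d; print('handle',c,d,np.arctan2(d[1],d[0]),t.min(),t.max(),len(xs))
for n,u,v in [('root',310,184.3),('tip',297,183.5),('jn',306,203)]: print(n,onplane(T,u,v,.044).round(4))
b=cv2.resize(cv2.imread('pics/top1.png')[90:215,380:500],None,fx=5,fy=4.8,interpolation=cv2.INTER_CUBIC)
cv2.imwrite('pics/m2.png',b)
E
```

```text
roof px [[439, 153]] 2
[[0.5914, -0.4095]]
rect ((0.5913697481155396, -0.4084419012069702), (0.00213844096288085, 0.0), -90.32738494873047)
handle [ 0.42456105 -0.08593899] [ 0.88089323 -0.473315  ] -0.49305025 -0.0028379385 0.0032654123 3
root [ 0.5736 -0.1264  0.044 ]
tip [ 0.5762 -0.0895  0.044 ]
jn [ 0.5202 -0.1149  0.044 ]
```

View pics/m2.png

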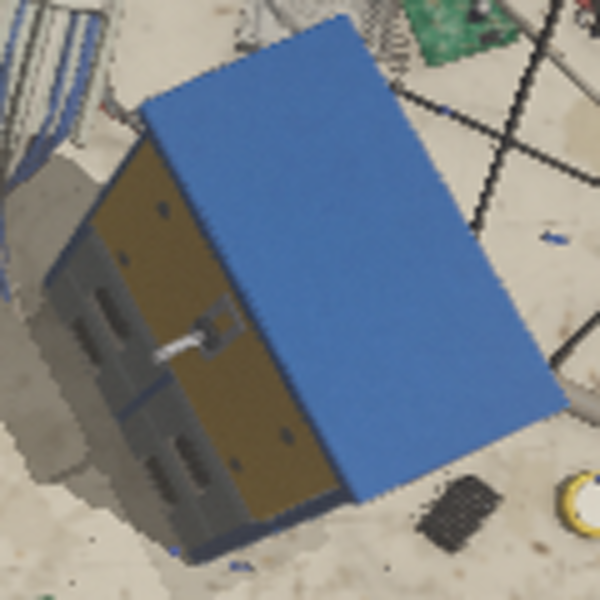

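```bash
python3 - <<'E'
from h import *
T=np.load('pics/top1.npz'); S=np.load('pics/scene1.npz')
q=np.array([[143,103],[345,15],[570,402],[360,502]]); px=np.c_[380+q[:,0]/5-.4,90+q[:,1]/4.8-.4]
P=np.array([onplane(T,u,v,.311) for u,v in px])[:,:2]; print(P.round(4).tolist())
FL,BL,BR,FR=P
print('w',np.hypot(*(FR-FL)),np.hypot(*(BR-BL)),'d',np.hypot(*(BL-FL)),np.hypot(*(BR-FR)))
y=(FL-FR)+(BL-BR); yaw=np.arctan2(-y[0],y[1]); print('yaw',yaw)
ex=np.array([np.cos(yaw),np.sin(yaw),0]);ey=np.array([-ex[1],ex[0],0])
front=(FL+FR)/2; bk=(BL+BR)/2; o=np.r_[(front+bk)/2,0]+6*.001*ex  # centre of locker body
print('origin',o)
H=lambda x,y,z:o+ex*x+ey*y+np.array([0,0,z])
# scene check
sp=lambda x,y: (330+(x-400)/4-.4,75+y/4-.4)
for n,p,c in [('FL',H(-.057,.1,.311),sp(440,97)),('BL',H(.045,.1,.311),sp(487,10)),('FR',H(-.057,-.1,.311),sp(690,165)),('BR',H(.045,-.1,.311),sp(750,92))]: print(n,proj(S,p).round(1),np.round(c,1))
eT=ray(T,380+175/5-.4,90+348/4.8-.4); eS=ray(S,*sp(548,206)); e=tri(eT,eS); rel=e-o
print('eye',e,'rel',rel@ex,rel@ey,rel[2])
for ez in (.238,.248,.258,.268,.278):
  p=H(-.045-.031,0,ez); print(ez,(proj(T,p)-[379.6,89.6])*[5,4.8],(proj(S,p)-[329.6,74.6])*4+[400,0])
E
```

```text
[[0.6848, -0.3473], [0.726, -0.4372], [0.5465, -0.5234], [0.5025, -0.4317]]
w 0.20082123969686683 0.19919166884692754 d 0.09892792827170066 0.10175850222329053
yaw -1.1302555152030176
origin [ 0.61749777 -0.44032854  0.        ]
FL [338.1  97. ] [339.6  98.8]
BL [352.5  76.5] [351.4  77.1]
FR [406.1 117.7] [402.1 115.8]
BR [418.2  95.5] [417.1  97.6]
eye [ 0.58532156 -0.3699607   0.25784662] rel -0.077370064804647 0.0009028056515194068 0.25784661527152825
0.238 [166.30353021 356.90201229] [549.20080738 226.15702589]
0.248 [171.70640083 352.04637701] [550.2105243  215.68371862]
0.258 [177.2388343  347.07430178] [551.23183697 205.09013432]
0.268 [182.90554764 341.98154736] [552.26494628 194.37418908]
0.278 [188.71148965 336.7636662 ] [553.3100578  183.53375062]
```

carry_out([
  [[0,0,0,0,0,0.115,94],[0,0,0,0,0,0.115,94],[0,0,0,0,0,0.115,94],[0,0,0,0,0,0.117,94],[16.2,-32.7,3,0,0,0,94],[16.2,-32.7,3,0,0,0,94],[16.2,-32.7,3,0,0,0,94],[16.2,-32.7,3,0,0,0,94],[16.2,-32.7,3,0,0,0,94],[16.2,-32.7,3,0,0,0,94],[16.2,-32.7,3,0,0,0,94],[16.2,-32.7,3,0,0,0,94],[16.2,-32.7,3,0,0,0,94],[16.2,-32.7,3,0,0,0,94],[16.2,-32.7,3,0,0,0,94],[16.2,-32.7,3,0,0,0,94],[16.2,-32.7,3,0,0,0,94],[16.2,-32.7,3,0,0,0,94],[16.2,-32.7,3,0,0,0,94],[0,0,0,0,0,0,94]],
], squeeze=60)

```text
time_s: 1.97
ee_pos: [0.4791, -0.1001, 0.1599]
eef_rot: [-3.141, 0.0, -0.207]
force: [-0.3, -0.2, 0.8]
grip_width: 0.0937
grip_force: 0.0
```

```bash
python3 - <<'E'
from h import *
c=snap('wrist','wrist2'); s=telemetry.get_obs(); print({k:np.round(s[k],4) for k in ('time_s','qpos','ee_pos','eef_rot','force','moment')})
print(c['origin'],R.from_matrix(c['rotation']).as_euler('xyz'))
E
```

```text
{'time_s': np.float64(2.0167), 'qpos': array([-2.8530e-01,  2.0870e-01,  1.7463e+00,  2.0000e-04,  1.1874e+00,
        1.4927e+00]), 'ee_pos': array([ 0.4778, -0.102 ,  0.1599]), 'eef_rot': array([-3.1414e+00,  8.0000e-04, -2.0730e-01]), 'force': array([ 0.7625, -0.5919, -0.6903]), 'moment': array([ 0.0227, -0.0226, -0.0245])}
[ 0.54496164 -0.11368307  0.33865384] [ 2.90362897e+00 -2.22720694e-04 -1.77722369e+00]
```

View pics/wrist2.png

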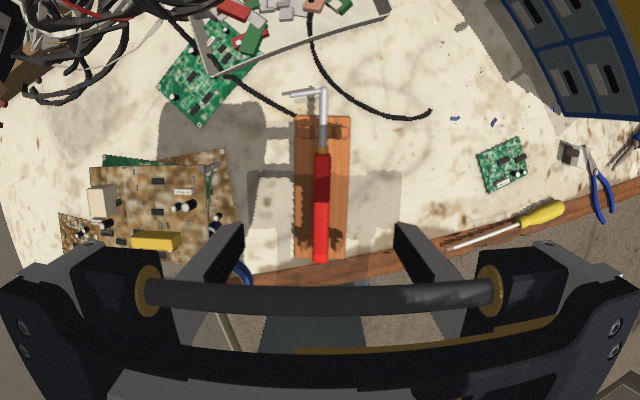

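```bash
python3 - <<'E'
from h import *
c=np.load('pics/wrist2.npz')
hsv=cv2.cvtColor(c['pixels'],cv2.COLOR_RGB2HSV)
m=((hsv[...,1]>180)&((hsv[...,0]<6)|(hsv[...,0]>174))&(hsv[...,2]>70)); m[:150]=0;m[262:]=0;m[:,:305]=0;m[:,335:]=0
ys,xs=np.nonzero(m)
W=np.array([onplane(c,u,v,.054,True)[:2] for u,v in zip(xs,ys)]); mid=W.mean(0); d=np.linalg.svd(W-mid,full_matrices=False)[2][0]; d*=np.sign(d[0]); t=(W-mid)@d; n=np.array([-d[1],d[0]]); print(len(xs),mid,np.arctan2(d[1],d[0]),t.min(),t.max(),((W-mid)@n).min(),((W-mid)@n).max())
print('grip from handle', mid+d*((t.min()+t.max())/2+.015))
print('front',mid+d*t.max(),'back',mid+d*t.min())
for nm,u,v,z in [('root',323.5,93,.044),('tip',284,95,.044),('join',321.5,152,.052),('end',319.5,262,.05)]: print(nm,onplane(c,u,v,z,True).round(4))
E
```

```text
1732 [ 0.46682686 -0.09943547] -0.2251703502042644 -0.056089904300333504 0.05214821873158705 -0.007891347958993144 0.007957033323368915
grip from handle [ 0.47952711 -0.10234452]
front [ 0.51765865 -0.11107872] back [ 0.41215288 -0.08691214]
root [ 0.5725 -0.1242  0.044 ]
tip [ 0.5787 -0.0875  0.044 ]
join [ 0.5185 -0.111   0.052 ]
end [ 0.4093 -0.0863  0.05  ]
```

carry_out([
  [[0,0,20,0,0,0.017,94],[0,0,25,0,0,0,94],[0,0,25,0,0,0,80],[0,0,25,0,0,0,60],[0,0,20,0,0,0,60],[0,0,12,0,0,0,60],[0,0,8,0,0,0,60],[0,0,0,0,0,0,50],[0,0,0,0,0,0,30],[0,0,0,0,0,0,20],[0,0,0,0,0,0,10],[0,0,0,0,0,0,5],[0,0,0,0,0,0,5],[0,0,0,0,0,0,5],[0,0,0,0,0,0,5],[0,0,0,0,0,0,5],[0,0,0,0,0,0,5]],
], squeeze=60)

```text
time_s: 3.43
ee_pos: [0.4771, -0.1041, 0.0257]
eef_rot: [-3.142, -0.0, -0.228]
force: [-0.2, 2.1, 4.5]
grip_width: 0.0153
grip_force: 60.0
```

```bash
python3 - <<'E'
from h import *
s=telemetry.get_obs(); print({k:np.round(s[k],4) for k in s if k not in('tau','joint_vel')})
E
```

```text
{'time_s': np.float64(3.4333), 'qpos': array([-2.8990e-01,  4.0310e-01,  1.8534e+00,  1.0000e-04,  8.8460e-01,
        1.5090e+00]), 'ee_pos': array([ 0.4771, -0.1041,  0.0257]), 'eef_rot': array([-3.1416e+00, -5.0000e-04, -2.2820e-01]), 'force': array([-0.2318,  2.1294,  4.5382]), 'moment': array([ 0.2567,  0.1842, -0.0281]), 'grip_force': np.float64(60.0021), 'grip_width': np.float64(0.0153)}
```

carry_out([
  [[0,0,-8,0,0,0,5],[0,0,-22,0,0,0,5],[0,0,-35,0,0,0,5],[0,0,-35,0,0,0,5],[0,0,-10,0,0,0.1125,5],[0,0,-10,0,0,0.1125,5],[0,0,-10,0,0,0.1125,5],[0,0,-10,0,0,0.1125,5],[0,0,-10,0,0,0.1125,5],[0,0,-10,0,0,0.1125,5],[0,0,-10,0,0,0.1125,5],[0,0,-10,0,0,0.1145,5],[27,10.8,-4.7,0,0,0,5],[27,10.8,-4.7,0,0,0,5],[27,10.8,-4.7,0,0,0,5],[27,10.8,-4.7,0,0,0,5],[27,10.8,-4.7,0,0,0,5],[27,10.8,-4.7,0,0,0,5],[15,10.8,-4.8,0,0,0,5],[0,0,0,0,0,0,5]],
], squeeze=60)

```text
time_s: 5.1
ee_pos: [0.4833, -0.2994, 0.2391]
eef_rot: [3.141, -0.001, -1.133]
force: [-0.0, -0.8, -1.0]
grip_width: 0.0157
grip_force: 60.0
```

```bash
python3 - <<'E'
from h import *
for n in ['wrist','scene','top']: snap(n,n+'3')
s=telemetry.get_obs(); print({k:np.round(s[k],4) for k in s if k not in('tau','joint_vel')})
w=cv2.imread('pics/wrist3.png'); t=cv2.imread('pics/top3.png'); z=cv2.imread('pics/scene3.png')
a=cv2.resize(w[20:180,220:420],None,fx=3,fy=3,interpolation=cv2.INTER_CUBIC)
a=np.vstack([cv2.resize(w[40:140,240:380],(800,300),interpolation=cv2.INTER_CUBIC),np.hstack([cv2.resize(t[130:205,360:460],(400,300),interpolation=cv2.INTER_CUBIC),cv2.resize(z[80:155,320:420],(400,300),interpolation=cv2.INTER_CUBIC)])])
cv2.imwrite('pics/m3.png',a)
E
```

```text
{'time_s': np.float64(5.25), 'qpos': array([-6.1350e-01,  3.1610e-01,  1.4234e+00,  1.0000e-04,  1.4028e+00,
        2.0876e+00]), 'ee_pos': array([ 0.4838, -0.2959,  0.2383]), 'eef_rot': array([ 3.1413e+00,  7.0000e-04, -1.1303e+00]), 'force': array([ 0.6588,  1.0115, -0.5237]), 'moment': array([ 0.1553,  0.007 , -0.0262]), 'grip_force': np.float64(59.9995), 'grip_width': np.float64(0.0158)}
```

View pics/m3.png

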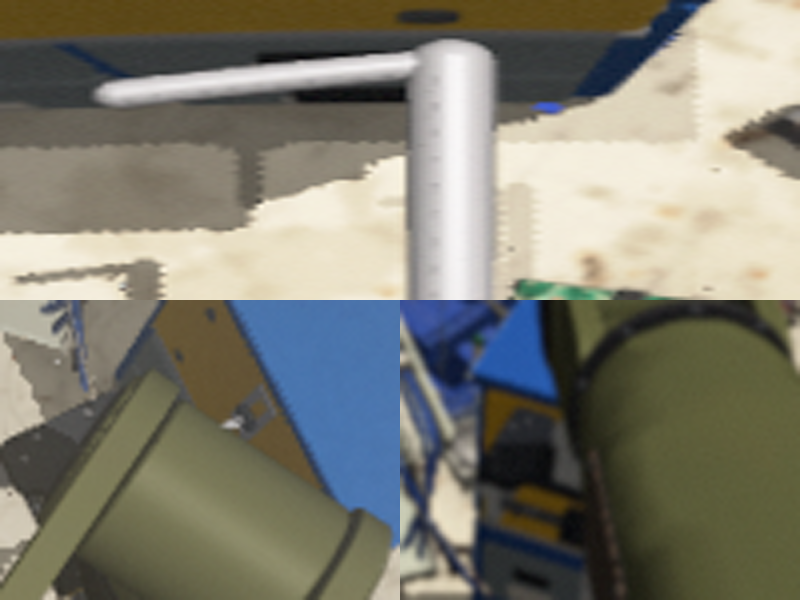

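```bash
python3 - <<'E'
from h import *
c=np.load('pics/wrist3.npz'); w=cv2.imread('pics/wrist3.png')
cv2.imwrite('pics/m4.png',cv2.resize(w[10:100,180:330],(800,480),interpolation=cv2.INTER_CUBIC))
for z in (.25,.258,.266): print(z,proj(c,[.5853,-.37,z],True).round(1))
E
```

```text
0.25 [206.2  57.5]
0.258 [201.1  54.7]
0.266 [195.7  51.8]
```

View pics/m4.png

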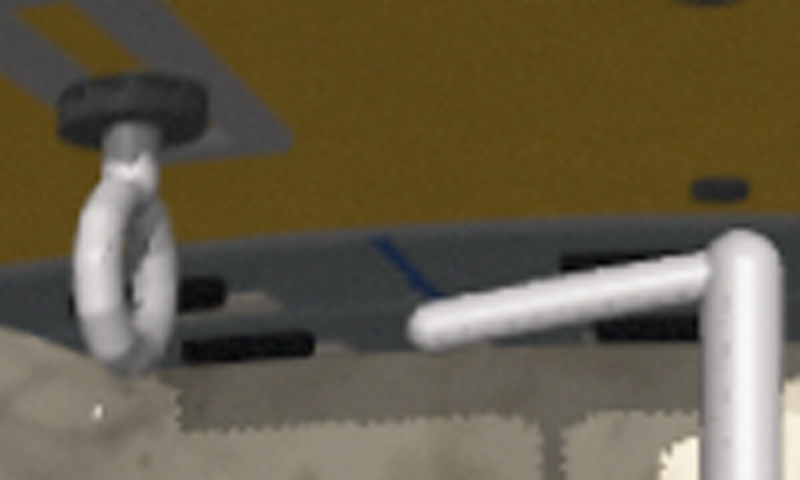

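```bash
python3 - <<'E'
from h import *
T=np.load('pics/top1.npz'); S=np.load('pics/scene1.npz'); c=np.load('pics/wrist3.npz')
ex=np.array([.4262,-.9046,0]);ey=np.array([.9046,.4262,0]);ez=np.array([0,0,1.])
f=lambda x,y:(180+x*.1875-.4,10+y*.1875-.4)
t=np.array([.4838,-.2959,.2383])
for n,p,m in [('root',t+.1*ex+.019*ez,f(742,266)),('tip',t+.0952*ex+.0285*ey+.019*ez,f(425,325))]: print(n,proj(c,p,True).round(1),np.round(m,1))
eT=ray(T,380+175/5-.4,90+348/4.8-.4); eS=ray(S,330+148/4-.4,75+206/4-.4); eW=ray(c,*f(127,270),True)
for rs in ([eT,eS,eW],[eT,eW],[eS,eW]):
  e=tri(*rs); d=e-t; print(e.round(4),'rel TCP',(d@ex).round(4),(d@ey).round(4),d[2].round(4), [np.linalg.norm(np.cross(e-o,dd)).round(4) for o,dd in rs])
E
```

```text
root [313.2  66.9] [318.7  59.5]
tip [258.2  77.5] [259.3  70.5]
[ 0.5836 -0.3685  0.2597] rel TCP 0.1082 0.0594 0.0214 [np.float64(0.0017), np.float64(0.0011), np.float64(0.0018)]
[ 0.5827 -0.3686  0.2609] rel TCP 0.1079 0.0585 0.0226 [np.float64(0.0016), np.float64(0.0016)]
[ 0.5825 -0.3671  0.2607] rel TCP 0.1065 0.059 0.0224 [np.float64(0.0011), np.float64(0.0011)]
```

carry_out([
  [[3,0,-8,0,0,0,5],[3,0,-8,0,0,0,5],[3,0,-8,0,0,0,5],[0,0,0,0,0,0,5],[0,-10,0,0,0,0,5],[0,-12,0,0,0,0,5],[0,-12,0,0,0,0,5],[0,-10,0,0,0,0,5],[0,0,0,0,0,0,5],[0,0,0,0,0,0,5],[0,0,0,0,0,0,5]],
], squeeze=60)

```text
time_s: 6.17
ee_pos: [0.5276, -0.2858, 0.2622]
eef_rot: [3.141, 0.0, -1.13]
force: [-0.2, -0.8, -0.6]
grip_width: 0.0157
grip_force: 60.0
```

```bash
cat > st.py <<'E'
from h import *
s=telemetry.get_obs(); t=s['ee_pos']; ex=np.array([.4262,-.9046,0]);ey=np.array([.9046,.4262,0])
E0=np.array([.583,-.368,.260]); d=t-E0
f=s['force']; print('t',round(float(s['time_s']),2),'TCP',t.round(4),s['eef_rot'].round(4),'| prong-eye x %.1f y %.1f z %.1f mm'%(1e3*(d@ex)+97.5,1e3*(d@ey)+15,1e3*d[2]+19),'| F ex %.1f ey %.1f z %.1f'%(f@ex,f@ey,f[2]),'M',s['moment'].round(2),'q',s['qpos'].round(2))
E
python3 - <<'E'
from h import *
c=snap('wrist','wrist4'); 
w=cv2.imread('pics/wrist4.png'); cv2.imwrite('pics/m5.png',cv2.resize(w[20:110,230:360],(780,540),interpolation=cv2.INTER_CUBIC))
import st
E
```

```text
t 6.22 TCP [ 0.5275 -0.2859  0.2623] [ 3.1414e+00  2.0000e-04 -1.1303e+00] | prong-eye x -0.4 y -0.3 z 21.3 mm | F ex -0.4 ey -0.1 z -1.5 M [ 0.08 -0.05  0.01] q [-0.56  0.38  1.28 -0.    1.48  2.14]
```

carry_out([
  [[0,0,1,0,0,0,5],[0,0,1,0,0,0,5],[0,0,1,0,0,0,5],[0,0,1,0,0,0,5],[0,0,1,0,0,0,5],[0,0,0,0,0,0,5]],
], squeeze=60)

```text
time_s: 6.72
ee_pos: [0.5275, -0.2859, 0.2572]
eef_rot: [3.141, 0.0, -1.13]
force: [0.5, -0.5, -1.4]
grip_width: 0.0156
grip_force: 60.0
```

```bash
python3 st.py
```

```text
t 6.72 TCP [ 0.5275 -0.2859  0.2572] [ 3.1414e+00  3.0000e-04 -1.1303e+00] | prong-eye x -0.4 y -0.2 z 16.2 mm | F ex 0.6 ey 0.2 z -1.4 M [ 0.1  -0.02 -0.  ] q [-0.56  0.38  1.29  0.    1.47  2.14]
```

carry_out([
  [[0,0,0.5,0,0,0,5],[0,0,0.5,0,0,0,5],[0,0,0.5,0,0,0,5],[0,0,0,0,0,0,5]],
], squeeze=60)

```text
time_s: 7.05
ee_pos: [0.5276, -0.2858, 0.2558]
eef_rot: [3.141, 0.0, -1.13]
force: [0.4, 0.1, -1.1]
grip_width: 0.0155
grip_force: 60.0
```

```bash
python3 st.py
```

```text
t 7.05 TCP [ 0.5276 -0.2858  0.2558] [ 3.1415e+00  1.0000e-04 -1.1302e+00] | prong-eye x -0.4 y -0.1 z 14.8 mm | F ex 0.1 ey 0.4 z -1.1 M [ 0.14 -0.01  0.  ] q [-0.56  0.38  1.29 -0.    1.46  2.14]
```

carry_out([
  [[0,0,0.5,0,0,0,5],[0,0,0.5,0,0,0,5],[0,0,0,0,0,0,5]],
])

```text
time_s: 7.3
ee_pos: [0.5276, -0.2858, 0.2548]
eef_rot: [3.142, 0.0, -1.13]
force: [-0.4, 0.2, -0.3]
grip_width: 0.0152
grip_force: 60.0
```

carry_out([
  [[0,0,0.5,0,0,0,5],[0,0,0.5,0,0,0,5],[0,0,0,0,0,0,5]],
])

```text
time_s: 7.55
ee_pos: [0.5276, -0.2858, 0.2538]
eef_rot: [3.142, 0.0, -1.13]
force: [0.3, 0.4, -1.5]
grip_width: 0.0153
grip_force: 60.0
```

carry_out([
  [[0,0,0.5,0,0,0,5],[0,0,0.5,0,0,0,5],[0,0,0,0,0,0,5]],
])

```text
time_s: 7.8
ee_pos: [0.5276, -0.2858, 0.2528]
eef_rot: [3.142, 0.0, -1.13]
force: [-0.1, 0.7, -0.7]
grip_width: 0.0153
grip_force: 60.0
```

carry_out([
  [[0,0,0.5,0,0,0,5],[0,0,0.5,0,0,0,5],[0,0,0,0,0,0,5]],
])

```text
time_s: 8.05
ee_pos: [0.5276, -0.2858, 0.2518]
eef_rot: [3.141, 0.0, -1.13]
force: [-0.2, -0.5, -0.7]
grip_width: 0.0157
grip_force: 60.0
```

```bash
python3 - <<'E'
from h import *
c=snap('wrist','wrist5'); 
w=cv2.imread('pics/wrist5.png'); cv2.imwrite('pics/m5.png',cv2.resize(w[20:110,230:360],(780,540),interpolation=cv2.INTER_CUBIC))
import st
E
```

```text
t 8.1 TCP [ 0.5276 -0.2858  0.2519] [ 3.1415e+00  1.0000e-04 -1.1302e+00] | prong-eye x -0.4 y -0.1 z 10.9 mm | F ex -0.0 ey 0.1 z -1.7 M [ 0.09 -0.05  0.01] q [-0.56  0.38  1.3  -0.    1.46  2.14]
```

View pics/m5.png

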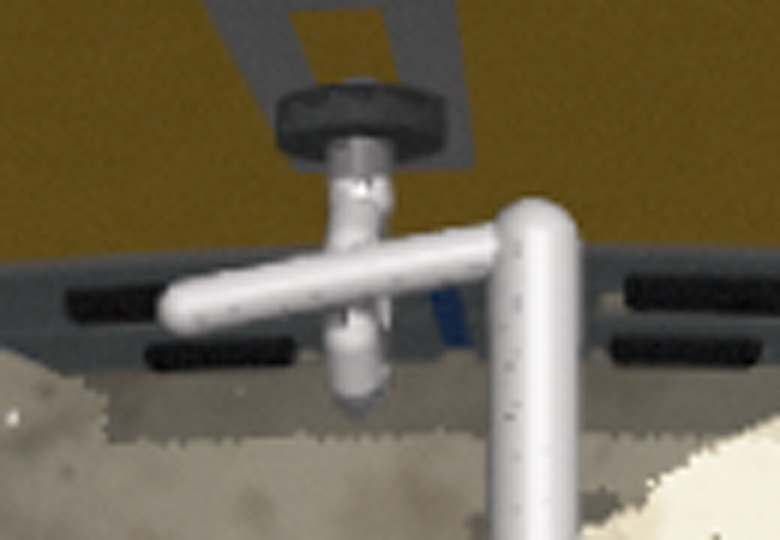

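carry_out([
  [[0,0,0.5,0,0,0,5],[0,0,0.5,0,0,0,5],[0,0,0,0,0,0,5]],
])

```text
time_s: 8.35
ee_pos: [0.5277, -0.2858, 0.2508]
eef_rot: [3.142, 0.0, -1.13]
force: [0.3, -0.3, -1.4]
grip_width: 0.0155
grip_force: 60.0
```

carry_out([
  [[0,0,0.5,0,0,0,5],[0,0,0.5,0,0,0,5],[0,0,0,0,0,0,5]],
])

```text
time_s: 8.6
ee_pos: [0.5277, -0.2859, 0.25]
eef_rot: [-3.142, -0.0, -1.13]
force: [-1.3, 0.2, 0.1]
grip_width: 0.0156
grip_force: 60.0
```

carry_out([
  [[0,0,0.5,0,0,0,5],[0,0,0.5,0,0,0,5],[0,0,0,0,0,0,5]],
])

```text
time_s: 8.85
ee_pos: [0.5278, -0.2859, 0.2492]
eef_rot: [-3.141, -0.001, -1.13]
force: [-1.5, -0.0, 2.4]
grip_width: 0.0158
grip_force: 60.0
```

carry_out([
  [[0,0,-2,0,0,0,5],[0,0,-3,0,0,0,5],[0,8,0,0,0,0,5],[0,12,0,0,0,0,5],[0,12,0,0,0,0,5],[0,8,0,0,0,0,5],[0,0,0,0,0,0,5],[0,0,5,0,0,0,5],[0,0,6,0,0,0,5],[0,0,5.8,0,0,0,5],[0,0,0,0,0,0,5],[0,-6,0,0,0,0,5],[0,-6,0,0,0,0,5],[0,-6,0,0,0,0,5],[0,0,0,0,0,0,5],[0,0,0,0,0,0,5],[0,0,0,0,0,0,5]],
])

```text
time_s: 10.27
ee_pos: [0.5078, -0.2952, 0.2372]
eef_rot: [3.142, -0.0, -1.13]
force: [-0.5, -0.9, -1.2]
grip_width: 0.0154
grip_force: 60.0
```

carry_out([
  [[0,-1.5,0,0,0,0,5],[0,-1.5,0,0,0,0,5],[0,-1.5,0,0,0,0,5],[0,-1.5,0,0,0,0,5],[0,0,0,0,0,0,5]],
])

```text
time_s: 10.68
ee_pos: [0.5134, -0.2925, 0.2371]
eef_rot: [-3.142, 0.0, -1.13]
force: [0.2, 0.5, -1.2]
grip_width: 0.0155
grip_force: 60.0
```

```bash
python3 st.py
```

```text
t 10.68 TCP [ 0.5134 -0.2925  0.2371] [-3.1415  0.     -1.1301] | prong-eye x -0.4 y -15.8 z -3.9 mm | F ex -0.4 ey 0.4 z -1.2 M [ 0.04 -0.01  0.02] q [-0.58  0.37  1.35  0.    1.42  2.12]
```

carry_out([
  [[0,-1,0,0,0,0,5],[0,-1,0,0,0,0,5],[0,-1,0,0,0,0,5],[0,0,0,0,0,0,5]],
])

```text
time_s: 11.02
ee_pos: [0.516, -0.2913, 0.2371]
eef_rot: [3.142, 0.0, -1.13]
force: [-0.3, 0.3, -1.6]
grip_width: 0.0157
grip_force: 60.0
```

carry_out([
  [[0,-1,0,0,0,0,5],[0,-1,0,0,0,0,5],[0,-1,0,0,0,0,5],[0,0,0,0,0,0,5]],
])

```text
time_s: 11.35
ee_pos: [0.5188, -0.29, 0.2371]
eef_rot: [3.142, 0.0, -1.13]
force: [0.1, -0.1, -1.5]
grip_width: 0.0159
grip_force: 60.0
```

carry_out([
  [[0,-1.5,0,0,0,0,5],[0,-1.5,0,0,0,0,5],[0,-1,0,0,0,0,5],[0,0,0,0,0,0,5]],
])

```text
time_s: 11.68
ee_pos: [0.5224, -0.2883, 0.2371]
eef_rot: [-3.142, 0.0, -1.13]
force: [-0.3, 0.0, -1.1]
grip_width: 0.0153
grip_force: 60.0
```

carry_out([
  [[0,-1.5,0,0,0,0,5],[0,-1.5,0,0,0,0,5],[0,-2,0,0,0,0,5],[0,0,0,0,0,0,5],[0,0,0,0,0,0,5]],
])

```text
time_s: 12.1
ee_pos: [0.5268, -0.2862, 0.2371]
eef_rot: [3.142, 0.0, -1.13]
force: [-0.4, -0.3, -1.1]
grip_width: 0.0156
grip_force: 60.0
```

```bash
python3 - <<'E'
from h import *
c=snap('wrist','wrist6'); 
w=cv2.imread('pics/wrist6.png'); cv2.imwrite('pics/m6.png',cv2.resize(w[20:110,230:360],(780,540),interpolation=cv2.INTER_CUBIC))
import st
E
```

```text
t 12.15 TCP [ 0.5268 -0.2862  0.2371] [ 3.1415e+00  1.0000e-04 -1.1302e+00] | prong-eye x -0.4 y -1.0 z -3.9 mm | F ex 0.4 ey -0.1 z -1.1 M [0.1  0.03 0.04] q [-0.56  0.39  1.33 -0.    1.42  2.14]
```

```bash
python3 - <<'E'
import numpy as np
p=lambda t:np.array([-31*np.cos(t)-86*np.sin(t),86*np.cos(t)-31*np.sin(t)])
T=np.r_[0,.1,.2,.4,.6,.8,1.0,1.2,1.3,1.4]
for a,b in zip(T,T[1:]):
    d=p(b)-p(a); n=round((b-a)/.025); print(a,b,n,'row: x %.2f z %.2f'%(d[0]/n,-d[1]/n),'tot',d.round(1), 'rel start',(p(b)-p(0)).round(1))
E
```

```text
0.0 0.1 4 row: x -2.11 z 0.88 tot [-8.4 -3.5] rel start [-8.4 -3.5]
0.1 0.2 4 row: x -2.01 z 1.09 tot [-8.  -4.3] rel start [-16.5  -7.9]
0.2 0.4 8 row: x -1.82 z 1.37 tot [-14.6 -11. ] rel start [-31.  -18.9]
0.4 0.6 8 row: x -1.51 z 1.71 tot [-12.1 -13.7] rel start [-43.1 -32.5]
0.6 0.8 8 row: x -1.14 z 1.97 tot [ -9.1 -15.8] rel start [-52.3 -48.3]
0.8 1.0 8 row: x -0.73 z 2.16 tot [ -5.8 -17.3] rel start [-58.1 -65.6]
1.0 1.2 8 row: x -0.28 z 2.26 tot [ -2.3 -18.1] rel start [-60.4 -83.7]
1.2 1.3 4 row: x 0.06 z 2.28 tot [ 0.2 -9.1] rel start [-60.2 -92.9]
1.3 1.4 4 row: x 0.29 z 2.27 tot [ 1.1 -9.1] rel start [ -59.  -101.9]
```

carry_out([
  [[-1.5,0,0.5,0,0,0,5],[-1.5,0,0.5,0,0,0,5],[-1.5,0,0.5,0,0,0,5],[0,0,0,0,0,0,5]],
])

```text
time_s: 12.48
ee_pos: [0.5248, -0.2822, 0.2357]
eef_rot: [-3.141, -0.001, -1.13]
force: [0.8, -2.7, -2.3]
grip_width: 0.0157
grip_force: 60.0
```

```bash
python3 st.py
```

```text
t 12.48 TCP [ 0.5248 -0.2822  0.2357] [-3.1415e+00 -7.0000e-04 -1.1302e+00] | prong-eye x -4.9 y -1.1 z -5.3 mm | F ex 2.7 ey -0.4 z -2.3 M [-0.24 -0.26  0.01] q [-0.55  0.38  1.34 -0.    1.42  2.15]
```

carry_out([
  [[-1.9,0,1,0,0,0,5],[-2,0,1,0,0,0,5],[-2,0,1.1,0,0,0,5],[-2,0,1.1,0,0,0,5],[-2,0,1.1,0,0,0,5],[-2,0,1.1,0,0,0,5]],
])

```text
time_s: 12.98
ee_pos: [0.5196, -0.2713, 0.2291]
eef_rot: [3.142, -0.0, -1.13]
force: [2.2, -3.5, -2.1]
grip_width: 0.0154
grip_force: 60.0
```

```bash
python3 st.py
```

```text
t 12.98 TCP [ 0.5196 -0.2713  0.2291] [ 3.1416e+00 -1.0000e-04 -1.1302e+00] | prong-eye x -17.0 y -1.1 z -11.9 mm | F ex 4.1 ey 0.5 z -2.1 M [-0.51 -0.34 -0.02] q [-0.54  0.36  1.38 -0.    1.4   2.16]
```

carry_out([
  [[-1.8,0,1.4,0,0,0,5],[-1.8,0,1.4,0,0,0,5],[-1.8,0,1.4,0,0,0,5],[-1.8,0,1.4,0,0,0,5],[-1.8,0,1.4,0,0,0,5],[-1.8,0,1.4,0,0,0,5],[-1.9,0,1.3,0,0,0,5],[-1.9,0,1.3,0,0,0,5]],
])

```text
time_s: 13.65
ee_pos: [0.5135, -0.2581, 0.2181]
eef_rot: [3.142, -0.0, -1.13]
force: [2.8, -2.1, -1.2]
grip_width: 0.0156
grip_force: 60.0
```

```bash
python3 st.py
```

```text
t 13.65 TCP [ 0.5135 -0.2581  0.2181] [ 3.1416 -0.     -1.1302] | prong-eye x -31.6 y -1.1 z -22.9 mm | F ex 3.1 ey 1.6 z -1.2 M [-0.56 -0.38 -0.02] q [-0.53  0.35  1.43 -0.    1.36  2.17]
```

carry_out([
  [[-1.6,0,1.6,0,0,0,5],[-1.6,0,1.6,0,0,0,5],[-1.6,0,1.7,0,0,0,5],[-1.5,0,1.7,0,0,0,5],[-1.5,0,1.7,0,0,0,5],[-1.5,0,1.8,0,0,0,5],[-1.4,0,1.8,0,0,0,5],[-1.4,0,1.8,0,0,0,5]],
])

```text
time_s: 14.32
ee_pos: [0.5083, -0.2471, 0.2044]
eef_rot: [-3.142, -0.0, -1.13]
force: [2.8, -2.6, -1.0]
grip_width: 0.0153
grip_force: 60.0
```

```bash
python3 st.py
```

```text
t 14.32 TCP [ 0.5083 -0.2471  0.2044] [-3.1416e+00 -1.0000e-04 -1.1301e+00] | prong-eye x -43.7 y -1.0 z -36.6 mm | F ex 3.6 ey 1.4 z -1.0 M [-0.52 -0.39 -0.01] q [-0.52  0.33  1.48 -0.    1.33  2.18]
```

carry_out([
  [[-1,0,2,0,0,0,5],[-1,0,2,0,0,0,5],[-0.9,0,2.1,0,0,0,5],[-0.9,0,2.1,0,0,0,5],[-0.8,0,2.2,0,0,0,5],[-0.8,0,2.2,0,0,0,5],[-0.8,0,2.2,0,0,0,5],[-0.7,0,2.2,0,0,0,5]],
])

```text
time_s: 14.98
ee_pos: [0.5054, -0.2408, 0.1873]
eef_rot: [3.142, 0.0, -1.13]
force: [-1.5, 1.7, 2.5]
grip_width: 0.0153
grip_force: 60.0
```

```bash
python3 st.py
```

```text
t 14.98 TCP [ 0.5054 -0.2408  0.1873] [ 3.1416e+00  4.0000e-04 -1.1301e+00] | prong-eye x -50.7 y -1.0 z -53.7 mm | F ex -2.2 ey -0.6 z 2.5 M [0.15 0.04 0.06] q [-0.51  0.34  1.52  0.    1.29  2.19]
```

carry_out([
  [[-1.3,0,2,0,0,0,5],[-1.2,0,2,0,0,0,5],[-1,0,2.1,0,0,0,5],[-1,0,2.1,0,0,0,5],[-0.9,0,2.1,0,0,0,5],[-0.8,0,2.2,0,0,0,5],[-0.8,0,2.2,0,0,0,5],[-0.7,0,2.2,0,0,0,5]],
])

```text
time_s: 15.65
ee_pos: [0.5021, -0.2341, 0.1704]
eef_rot: [-3.142, -0.0, -1.13]
force: [2.0, -2.8, 1.1]
grip_width: 0.0157
grip_force: 60.0
```

```bash
python3 st.py
```

```text
t 15.65 TCP [ 0.5021 -0.2341  0.1704] [-3.1416e+00 -1.0000e-04 -1.1302e+00] | prong-eye x -58.1 y -1.1 z -70.6 mm | F ex 3.3 ey 0.6 z 1.1 M [-0.48 -0.39 -0.06] q [-0.5   0.34  1.55 -0.    1.25  2.2 ]
```

carry_out([
  [[-0.3,0,2.2,0,0,0,5],[-0.2,0,2.2,0,0,0,5],[-0.2,0,2.2,0,0,0,5],[-0.1,0,2.3,0,0,0,5],[-0.1,0,2.3,0,0,0,5],[-0.1,0,2.3,0,0,0,5],[0,0,2.3,0,0,0,5],[0,0,2.3,0,0,0,5]],
])

```text
time_s: 16.32
ee_pos: [0.5017, -0.2331, 0.1523]
eef_rot: [3.142, 0.0, -1.13]
force: [0.1, 0.6, 0.1]
grip_width: 0.0158
grip_force: 60.0
```

```bash
python3 st.py
```

```text
t 16.32 TCP [ 0.5017 -0.2331  0.1523] [ 3.1415e+00  3.0000e-04 -1.1302e+00] | prong-eye x -59.2 y -1.1 z -88.7 mm | F ex -0.5 ey 0.3 z 0.1 M [ 0.18  0.04 -0.03] q [-0.5   0.36  1.58  0.    1.21  2.2 ]
```

carry_out([
  [[0,0,2,0,0,0,5],[0,0,2,0,0,0,5],[0,0,2,0,0,0,5],[0.1,0,2,0,0,0,5],[0,0,0,0,0,0,5]],
])

```text
time_s: 16.73
ee_pos: [0.5017, -0.2333, 0.1442]
eef_rot: [3.141, 0.0, -1.13]
force: [-0.1, 0.9, 0.7]
grip_width: 0.0155
grip_force: 60.0
```

```bash
python3 - <<'E'
from h import *
import st
c=snap('wrist','wrist7'); S=snap('scene','scene7'); T=snap('top','top7')
w=cv2.imread('pics/wrist7.png'); s=cv2.imread('pics/scene7.png'); t=cv2.imread('pics/top7.png')
rz=lambda i,a,b,c,d:cv2.resize(i[b:d,a:c],(400,300),interpolation=cv2.INTER_CUBIC)
cv2.imwrite('pics/m7.png',np.vstack([np.hstack([rz(w,200,0,400,150),rz(w,240,30,360,120)]),np.hstack([rz(s,300,60,440,165),rz(t,350,90,510,210)])]))
E
```

```text
t 16.73 TCP [ 0.5017 -0.2333  0.1442] [ 3.1414e+00  1.0000e-04 -1.1302e+00] | prong-eye x -59.0 y -1.1 z -96.8 mm | F ex -0.9 ey 0.3 z 0.7 M [-0.06 -0.11  0.03] q [-0.5   0.36  1.58 -0.    1.19  2.2 ]
```

carry_out([
  [[0,0,1,0,0,0,5],[0.1,0,1,0,0,0,5],[0.1,0,1,0,0,0,5],[0.1,0,1,0,0,0,5],[0,0,0,0,0,0,5]],
])

```text
time_s: 17.3
ee_pos: [0.5019, -0.2336, 0.1404]
eef_rot: [3.142, -0.0, -1.13]
force: [0.2, -0.5, 0.9]
grip_width: 0.0156
grip_force: 60.0
```

carry_out([
  [[0.1,0,1,0,0,0,5],[0.1,0,1,0,0,0,5],[0,0,0,0,0,0,5]],
])

```text
time_s: 17.55
ee_pos: [0.502, -0.2337, 0.1384]
eef_rot: [3.142, 0.0, -1.13]
force: [0.4, -1.0, 0.6]
grip_width: 0.0155
grip_force: 60.0
```

carry_out([
  [[0,0,0.5,0,0,0,5],[0.1,0,0.5,0,0,0,5],[0,0,0,0,0,0,5]],
])

```text
time_s: 17.8
ee_pos: [0.502, -0.2338, 0.1375]
eef_rot: [3.142, 0.0, -1.13]
force: [0.6, -0.6, 0.9]
grip_width: 0.0154
grip_force: 60.0
```

Still moving under about 2 N; continuing toward the stop.

carry_out([
  [[0,0,0.5,0,0,0,5],[0.1,0,0.5,0,0,0,5],[0,0,0,0,0,0,5]],
])

```text
time_s: 18.05
ee_pos: [0.502, -0.2339, 0.1365]
eef_rot: [3.142, 0.0, -1.13]
force: [1.0, -1.2, 0.9]
grip_width: 0.0159
grip_force: 60.0
```

carry_out([
  [[0,0,0.5,0,0,0,5],[0.1,0,0.5,0,0,0,5],[0,0,0,0,0,0,5]],
])

```text
time_s: 18.3
ee_pos: [0.5022, -0.234, 0.1357]
eef_rot: [-3.141, -0.0, -1.13]
force: [-1.1, 0.2, 4.5]
grip_width: 0.0156
grip_force: 60.0
```

carry_out([
  [[0,0,0.5,0,0,0,5],[0.1,0,0.5,0,0,0,5],[0,0,0,0,0,0,5]],
])

```text
time_s: 18.55
ee_pos: [0.5023, -0.2341, 0.1349]
eef_rot: [-3.141, -0.0, -1.13]
force: [-1.8, 1.4, 6.4]
grip_width: 0.0153
grip_force: 60.0
```

carry_out([
  [[0,0,-1.5,0,0,0,5],[0,0,-1.5,0,0,0,5],[0,0,-1.3,0,0,0,5],[0,0,0,0,0,0,5],[0,0,0,0,0,0,5]],
])

```text
time_s: 18.97
ee_pos: [0.502, -0.234, 0.1386]
eef_rot: [3.141, 0.001, -1.13]
force: [-0.6, -0.4, -0.9]
grip_width: 0.0154
grip_force: 60.0
```

carry_out([
  [[0.2,2,0,0,0,0,5],[0.2,2,0,0,0,0,5],[0.2,2,0,0,0,0,5],[0,0,0,0,0,0,5]],
])

```text
time_s: 19.3
ee_pos: [0.4966, -0.2374, 0.1388]
eef_rot: [3.141, 0.0, -1.131]
force: [-0.1, 0.4, -1.6]
grip_width: 0.015
grip_force: 60.0
```

carry_out([
  [[0.3,3,0,0,0,0,5],[0.3,3,0,0,0,0,5],[0.3,3,0,0,0,0,5],[0,3,0,0,0,0,5],[0,0,0,0,0,0,5]],
])

```text
time_s: 19.72
ee_pos: [0.486, -0.2434, 0.1389]
eef_rot: [3.141, 0.0, -1.131]
force: [-0.4, 0.2, -0.5]
grip_width: 0.0157
grip_force: 60.0
```

carry_out([
  [[0,4,0,0,0,0,5],[0,6,0,0,0,0,5],[0,8,0,0,0,0,5],[0,8,0,0,0,0,5],[0,0,0,0,0,0,5],[0,0,0,0,0,0,5],[0,0,0,0,0,0,5]],
])

```text
time_s: 20.3
ee_pos: [0.463, -0.2543, 0.139]
eef_rot: [-3.141, -0.0, -1.131]
force: [0.2, -0.0, -1.5]
grip_width: 0.0158
grip_force: 60.0
```

```bash
python3 - <<'E'
from h import *
import st
c=snap('wrist','wrist8'); S=snap('scene','scene8'); T=snap('top','top8')
E
```

```text
t 20.3 TCP [ 0.463  -0.2543  0.139 ] [-3.1414e+00 -2.0000e-04 -1.1305e+00] | prong-eye x -56.5 y -45.1 z -102.0 mm | F ex 0.1 ey 0.2 z -1.5 M [ 0.1  -0.05 -0.  ] q [-0.57  0.32  1.66  0.    1.16  2.13]
```

carry_out([
  [[-15,0,0,0,0,0,5],[-25,0,0,0,0,0,5],[-25,0,0,0,0,0,5],[-13,-15.4,0,0,0,0,5],[-13,-15.4,0,0,0,0,5],[-13,-15.4,0,0,0,0,5],[-13,-15.4,0,0,0,0,5],[-13,-15.2,0,0,0,0,5],[0,0,0,0,0,-0.1128,5],[0,0,0,0,0,-0.1128,5],[0,0,0,0,0,-0.1128,5],[0,0,0,0,0,-0.1128,5],[0,0,0,0,0,-0.1128,5],[0,0,0,0,0,-0.1128,5],[0,0,0,0,0,-0.1128,5],[0,0,0,0,0,-0.1127,5],[0,0,0,0,0,0,5],[0,0,0,0,0,0,5],[0,0,0,0,0,0,5]],
])

```text
time_s: 22.03
ee_pos: [0.4771, -0.1038, 0.1388]
eef_rot: [-3.142, 0.0, -0.232]
force: [-0.5, -0.4, -1.0]
grip_width: 0.0157
grip_force: 60.0
```

```bash
python3 - <<'E'
from h import *
c=snap('wrist','wrist9'); S=snap('scene','scene9'); T=snap('top','top9')
s=telemetry.get_obs(); print({k:np.round(s[k],4) for k in ('time_s','ee_pos','eef_rot','force')})
w=cv2.imread('pics/wrist9.png'); s=cv2.imread('pics/scene9.png'); t=cv2.imread('pics/top9.png')
rz=lambda i,a,b,c,d:cv2.resize(i[b:d,a:c],(400,300),interpolation=cv2.INTER_CUBIC)
cv2.imwrite('pics/m9.png',np.vstack([np.hstack([rz(w,220,20,420,170),rz(cv2.imread('pics/wrist8.png'),120,0,360,180)]),np.hstack([rz(s,310,65,430,155),rz(t,350,90,510,210)])]))
E
```

```text
{'time_s': np.float64(22.1833), 'ee_pos': array([ 0.477 , -0.1038,  0.1389]), 'eef_rot': array([-3.1416, -0.    , -0.2297]), 'force': array([-0.7369, -0.5869, -0.9885])}
```

View pics/m9.png

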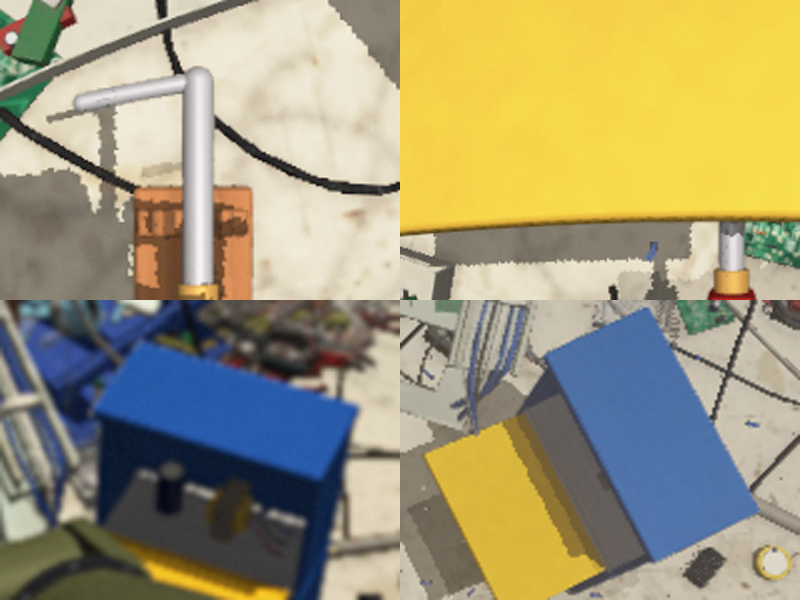

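carry_out([
  [[0,0,20,0,0,0,5],[0,0,25,0,0,0,5],[0,0,20,0,0,0,5],[0,0,15,0,0,0,5],[0,0,10,0,0,0,5],[0,0,5,0,0,0,5],[0,0,4,0,0,0,5],[0,0,3,0,0,0,5],[0,0,3,0,0,0,5],[0,0,0,0,0,0,5],[0,0,0,0,0,0,5]],
])

```text
time_s: 23.1
ee_pos: [0.4772, -0.1039, 0.0342]
eef_rot: [3.142, -0.001, -0.228]
force: [0.3, -0.0, -0.1]
grip_width: 0.0157
grip_force: 60.0
```

carry_out([
  [[0,0,2,0,0,0,5],[0,0,2,0,0,0,5],[0,0,1.5,0,0,0,5],[0,0,1,0,0,0,5],[0,0,0,0,0,0,5],[0,0,0,0,0,0,5]],
])

```text
time_s: 23.6
ee_pos: [0.477, -0.1039, 0.0273]
eef_rot: [-3.142, 0.0, -0.228]
force: [-0.0, 0.2, -0.9]
grip_width: 0.0154
grip_force: 60.0
```

carry_out([
  [[0,0,0.6,0,0,0,5],[0,0,0.6,0,0,0,5],[0,0,0,0,0,0,5],[0,0,0,0,0,0,5]],
])

```text
time_s: 23.93
ee_pos: [0.477, -0.1039, 0.0262]
eef_rot: [-3.142, -0.0, -0.228]
force: [-0.5, 0.0, -1.3]
grip_width: 0.0158
grip_force: 60.0
```

```bash
python3 st.py
```

```text
t 23.93 TCP [ 0.477  -0.1039  0.0262] [-3.1416 -0.     -0.2279] | prong-eye x -186.6 y 31.7 z -214.8 mm | F ex -0.2 ey -0.4 z -1.3 M [ 0.04 -0.02  0.02] q [-0.29  0.4   1.85  0.    0.89  1.51]
```

carry_out([
  [[0,0,0.5,0,0,0,5],[0,0,0.5,0,0,0,5],[0,0,0,0,0,0,5]],
])

```text
time_s: 24.18
ee_pos: [0.4772, -0.1039, 0.0257]
eef_rot: [3.142, -0.0, -0.228]
force: [-3.6, 1.1, 8.0]
grip_width: 0.0156
grip_force: 60.0
```

carry_out([
  [[0,0,0,0,0,0,5],[0,0,0,0,0,0,5]],
])

```text
time_s: 24.35
ee_pos: [0.4771, -0.1039, 0.0257]
eef_rot: [3.142, -0.0, -0.228]
force: [-3.4, 0.9, 8.2]
grip_width: 0.016
grip_force: 60.0
```

carry_out([
  [[0,0,-0.5,0,0,0,5],[0,0,0,0,0,0,20],[0,0,0,0,0,0,30],[0,0,0,0,0,0,45],[0,0,0,0,0,0,60],[0,0,0,0,0,0,60],[0,0,0,0,0,0,60],[0,0,0,0,0,0,60],[0,0,-8,0,0,0,60],[0,0,-15,0,0,0,60],[0,0,-25,0,0,0,60],[0,0,-30,0,0,0,60],[0,0,-30,0,0,0,60],[0,0,-26,0,0,0,60],[0,0,0,0,0,0,94],[0,0,0,0,0,0,94],[0,0,0,0,0,0,94]],
])

```text
time_s: 25.77
ee_pos: [0.4766, -0.1037, 0.1592]
eef_rot: [-3.142, 0.001, -0.228]
force: [0.7, -0.2, -0.2]
grip_width: 0.0767
grip_force: 0.0
```

```bash
python3 - <<'E'
from h import *
s=telemetry.get_obs(); print({k:np.round(s[k],4) for k in ('time_s','ee_pos','eef_rot','force','grip_width')})
c=snap('wrist','wrist10'); T=snap('top','top10')
hsv=cv2.cvtColor(c['pixels'],cv2.COLOR_RGB2HSV)
m=((hsv[...,1]>180)&((hsv[...,0]<6)|(hsv[...,0]>174))&(hsv[...,2]>70)); m[:150]=0;m[262:]=0;m[:,:305]=0;m[:,335:]=0
ys,xs=np.nonzero(m)
W=np.array([onplane(c,u,v,.054,True)[:2] for u,v in zip(xs,ys)]); mid=W.mean(0); d=np.linalg.svd(W-mid,full_matrices=False)[2][0]; d*=np.sign(d[0]); t=(W-mid)@d; n=np.array([-d[1],d[0]])
print(len(xs),mid,np.arctan2(d[1],d[0]),'front',mid+d*t.max(),((W-mid)@n).min(),((W-mid)@n).max())
# warp-free comparison of before/after top view of bystanders
a=np.load('pics/top1.npz')['pixels'].astype(int); b=T['pixels'].astype(int)
for n,(x0,y0,x1,y1) in dict(flux=(205,235,235,268),tape=(237,235,272,268),pcb=(360,208,402,242),relay=(408,215,432,240),rest=(280,175,325,250)).items(): print(n,np.abs(a-b)[y0:y1,x0:x1].max(2).mean().round(2),b[y0:y1,x0:x1].mean().round(1))
E
```

```text
{'time_s': np.float64(25.7667), 'ee_pos': array([ 0.4766, -0.1037,  0.1592]), 'eef_rot': array([-3.1415e+00,  8.0000e-04, -2.2790e-01]), 'force': array([ 0.6804, -0.2   , -0.1749]), 'grip_width': np.float64(0.0767)}
1750 [ 0.46557835 -0.10118578] -0.2216095103265611 front [ 0.51669043 -0.11270185] -0.008054619723454833 0.0077642855570973736
flux 38.06 105.7
tape 64.15 83.1
pcb 14.21 159.1
relay 4.55 172.1
rest 62.09 109.0
```

```bash
python3 -c "
from station import ctrl; print(ctrl.hand_in())"
```

```text
the job is handed in; nothing more can be done
None
```

The hatch was swung down onto its stop with the pole, at most about 8 N on it at any reading I took. The pole was then unhooked and laid back in its rest within about 2 mm of where it lay, and the job was handed in at about 26 s. The flux pot and tape were hidden by the arm in the last picture, so I did not check them again, but the arm never went near them.

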